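# Drop a batch of vials by the hopper lever and ease its lid shut

## Robot

A 6-joint arm with a two-finger parallel gripper is mounted at the origin on the work surface. World frame = base frame: x ahead of the robot, y to its left, z up, the work surface at z = 0. Lengths are in mm, angles in degrees, forces in N, time in s.
With the tool pointing down it reaches from about 350 to 875 mm from the base axis. Payload 15.5 kg.
Tool frame: the origin (TCP) lies at the very end of the fingers, on their centre line; the grasp point (between the pads) lies 19 mm behind it; z points along the fingers, y is the line along which they close (so a half turn about z gives the same grasp; the last joint's range is limited). The gripper opens to 85 mm and grips with 20 to 120 N. Pads are 22 mm wide; open, the fingers measure 114 mm over their backs; the gripper's body (76 mm by 85 mm) begins 54 mm behind the grasp point. The pads swing forward as they close: fully open they stand 13 mm farther back than shut.
Start: joints at [71.362, 28.281, 77.091, -0, 74.628, -5.472], TCP at [142.359, 608.572, 191.577] pointing down, gripper open.
Joint ranges: [-166.48, 166.48], [-47.26, 123.95], [12.59, 153.08], [-70.14, 250.14], [6.76, 159.57], [-176.63, 176.63]. Speed limits (degrees/s): [108.29, 108.29, 147.25, 172.46, 172.46, 172.46].

## Interface

Orientations are given as [roll, pitch, yaw] about the fixed x, y, z axes, in that order (R = Rz(yaw) Ry(pitch) Rx(roll)).
In Python, from cell import robot gives the robot as it stands.
- The arm moves only by the tool send_rows, never from a script. Its argument "plan" is a list of rows, each an object of numbers: "dx", "dy", "dz": the shift along the tool's x, y, z in m; "twist": the turn about the tool's z in rad. A call has 1 to 5 rows; each row is the pose to reach, as a shift and turn from the pose commanded when the call began, along the tool's axes at that moment; what a row does not reach only later rows make up. A row lasts 1/10 s, in which the tool goes at most 50 mm and 8.59 degrees, less where a joint would pass 70% of its speed; a pose out of reach is approached as far as the arm can. A call with a gripper value outside its range is refused whole. "hand" is the opening, from 0 (shut) to 1 (fully open), set as the call begins (left out, the last holds). The fingers move at their own pace and stop on an object; "newtons" is the grip in N (left out, the last holds). Time passes only in rows, so rows that repeat a pose let the fingers close. It gives the time, the measured TCP pose, the force, the opening and the grip force at its end, in the units of the state.
- robot.get_state(): the state, without advancing time (a new reading comes with each control period).
- robot.get_image(name): name is "scene" or "top" or "wrist"; returns (picture, depth): 400x640x3 uint8, red, green, blue; 400x640 float32, mm along the optical axis (not along the pixel's ray), 0 where there is no reading.
- robot.camera_params(name): a dict with "intrinsics" (3x3 intrinsics, pixels), "extrinsics" (4x4, takes a point from world to camera coordinates). Camera axes: x right, y down, z forward; pixel columns grow to the right and rows downward; lengths in mm; the calibration is good to about 2 mm. A picture is of the moment at which its call begins: read the wrist's pose just before it. camera_params takes no time and is no camera call; for the wrist camera it gives the pose at the moment of the call.
- robot.sign_off(): hands the job in; it is judged then, once.
The state is a dict: "clock": time; "qpos": joint angles; "joint_vel": joint speeds; "tau": joint torques, N m; "eef_pos": TCP position; "orientation": TCP orientation; "ft_force": force on the tool from outside, world axes, zero at the start; "ft_torque": the same for the moment, N m; "grip_width": finger opening in mm; "grasp_force": force on a finger pad.
Only numpy, scipy, OpenCV 4.12 (cv2) and the standard library are available. Lean on these libraries where they do the work, as an engineer would, in place of code of your own. Each camera call takes 0.05 s, during which the arm holds its last target. There are 200 camera calls.

## Task

Two lever-operated vial hoppers stand on the packing bench; one holds three vials. With your fingertips press that hopper's lever all the way down so that its lid lifts, and keep it down until all three vials have rolled out into the carton; then ease the lever back up slowly, over about two seconds or more, so that the lid shuts without slamming, and move clear. Grasp nothing, do not touch the vials or the lid, and leave the empty hopper and everything else where it is.

Things in the scene. Friction and masses are not known exactly. Their poses are not given: they have to be found in the camera images.
- full: the loaded vial hopper (three vials lie in its chute): an open-topped aluminium chute on a stand, bolted to the bench, 200 mm long (x), 78 mm wide (y). Origin on the bench under the chute. Its mouth faces its own -x, 75 mm from the origin, floor of the mouth 75 mm above the bench; from there the chute rises 12 degrees towards +x; its walls reach 150 mm above the bench. The lever stands on its -y side.
- full_pad (a point): centre of the TOP face of the black finger pad (32 x 28 mm, 8 mm thick) at the end of the lever of hopper 'full'. With the lever up it lies 145 mm in -x and 83 mm in -y from the hopper's origin, 147 mm above the bench; pressed fully down it lies about 53 mm lower (and within 6 mm of the same place seen from above). The nearest part of the chute wall is about 45 mm to the +y side of it. The lever springs up by itself.
- full_lever (a joint): angle of the lever of hopper 'full': 0 = up (at rest), 0.45 rad = fully down on its stop. The pad's centre is 0.12 m from the lever's pivot, so about 12 mm of pad travel per 0.1 rad; pressing takes 3 N at the top to 5 N at the bottom. Let go, it flies back up in about 0.2 s and the lid slams.
- full_lid (a joint): angle of the sheet-steel lid (74 x 44 mm) that hangs across the mouth of hopper 'full', geared to the lever (3 x the lever's angle): 0 = shut, 1.35 rad = fully raised.
- empty: the other hopper, built alike but with nothing in its chute; leave it alone: an open-topped aluminium chute on a stand, bolted to the bench, 200 mm long (x), 78 mm wide (y). Origin on the bench under the chute. Its mouth faces its own -x, 75 mm from the origin, floor of the mouth 75 mm above the bench; from there the chute rises 12 degrees towards +x; its walls reach 150 mm above the bench. The lever stands on its -y side.
- empty_pad (a point): centre of the TOP face of the black finger pad (32 x 28 mm, 8 mm thick) at the end of the lever of hopper 'empty'. With the lever up it lies 145 mm in -x and 83 mm in -y from the hopper's origin, 147 mm above the bench; pressed fully down it lies about 53 mm lower (and within 6 mm of the same place seen from above). The nearest part of the chute wall is about 45 mm to the +y side of it. The lever springs up by itself.
- empty_lever (a joint): angle of the lever of hopper 'empty': 0 = up (at rest), 0.45 rad = fully down on its stop. The pad's centre is 0.12 m from the lever's pivot, so about 12 mm of pad travel per 0.1 rad; pressing takes 3 N at the top to 5 N at the bottom. Let go, it flies back up in about 0.2 s and the lid slams.
- empty_lid (a joint): angle of the sheet-steel lid (74 x 44 mm) that hangs across the mouth of hopper 'empty', geared to the lever (3 x the lever's angle): 0 = shut, 1.35 rad = fully raised.
- carton: open cardboard carton 160 (x) x 120 (y) x 60 mm high, walls 4 mm, fixed under the loaded hopper's mouth, its rear edge tucked below the lip; origin at the centre of its underside.
- vial0: plum-coloured vial with a white cap, 22 mm diameter, 60 mm long, lying across the chute behind the lid; it rolls out into the carton by itself when the lid is raised. Origin at its centre, long axis is its own y.
- vial1: plum-coloured vial with a white cap, 22 mm diameter, 60 mm long, lying across the chute behind the lid; it rolls out into the carton by itself when the lid is raised. Origin at its centre, long axis is its own y.
- vial2: plum-coloured vial with a white cap, 22 mm diameter, 60 mm long, lying across the chute behind the lid; it rolls out into the carton by itself when the lid is raised. Origin at its centre, long axis is its own y.
- jar: white jar, 40 mm across, 50 mm tall, standing near the lever of the full hopper; origin at its underside. Leave alone.
- small_box: small cardboard box 40 x 36 x 45 mm near the lever of the empty hopper; origin at its underside. Leave alone.
- tape_roll: tape roll, 68 mm across, 25 mm high, between the hoppers. Leave alone.
- spatula: spatula 200 mm long lying at the left. Leave alone.
- bottle: white bottle, 60 mm across, 140 mm tall, at the left. Leave alone.
- label_box: paper-white box 100 x 70 x 50 mm at the right. Leave alone.
There are look-alikes about, which are no part of the job. Leave any purple or red look-alike of the carton alone.

How it is judged:
By the outcome, as a careful person would: the job done as asked, in the order asked, and still so for the second after the job is handed in, with the robot touching nothing.
It also fails if it takes over 38 s, if anything falls off the work surface, if the arm or the gripper's body presses on something with over 40 N, if the wrist force passes 120 N, or if a joint passes its speed limit or range.

## Working session

There is one attempt and no reset: what is moved stays moved. The work goes in short steps, Python scripts to look and compute and a tool call to move; the robot and the scene stay as the last step left them, time stands still between calls to the robot, and variables do not carry over. Pictures are saved under pics/ and viewed, at most 10 in all, crops included, and the job is handed in when it is done.

Besides the shell and the picture viewer there is one more tool, called after "Request:" as name(argument=value, ...), one argument or row to a line, values as JSON. send_rows: Moves the arm, as the interface text tells. Its arguments: {"type":"object","properties":{"plan":{"type":"array"},"hand":{"type":"number"},"newtons":{"type":"number"}},"required":["plan"]}

```bash
mkdir -p pics; python3 - <<'E'
from cell import robot
import cv2,numpy as np
s=robot.get_state();print({k:np.round(v,2) for k,v in s.items()})
for n in ("top","scene"):
    p,d=robot.get_image(n);cv2.imwrite(f"pics/{n}0.png",p[...,::-1]);np.save(f"pics/{n}0.npy",d);np.save(f"pics/{n}rgb.npy",p)
    c=robot.camera_params(n);print(n,np.round(c["intrinsics"],1).tolist(),np.round(c["extrinsics"],3).tolist())
E
```

```text
{'clock': np.float64(0.0), 'qpos': array([71.36, 28.31, 77.13,  0.  , 74.63, -5.47]), 'joint_vel': array([-0.04,  0.05,  0.  , -0.04,  0.08, -0.  ]), 'tau': array([ 0.000e+00, -8.822e+01, -3.839e+01, -0.000e+00,  1.000e-02,
        0.000e+00]), 'eef_pos': array([142.23, 608.18, 191.02]), 'orientation': array([-1.7993e+02, -1.0000e-02,  1.6683e+02]), 'ft_force': array([ 0.27,  0.51, -0.48]), 'ft_torque': array([ 0.04, -0.03, -0.05]), 'grasp_force': np.float64(0.0), 'grip_width': np.float64(84.84)}
top [[364.2, 0.0, 316.8], [0.0, 364.2, 198.3], [0.0, 0.0, 1.0]] [[0.011, -1.0, -0.027, -11.115], [-0.995, -0.009, -0.098, 479.604], [0.098, 0.028, -0.995, 1060.171], [0.0, 0.0, 0.0, 1.0]]
scene [[366.5, 0.0, 310.5], [0.0, 366.5, 203.3], [0.0, 0.0, 1.0]] [[0.441, 0.897, 0.016, -198.901], [0.523, -0.243, -0.817, -163.778], [-0.73, 0.369, -0.576, 1597.562], [0.0, 0.0, 0.0, 1.0]]
```

View pics/top0.png

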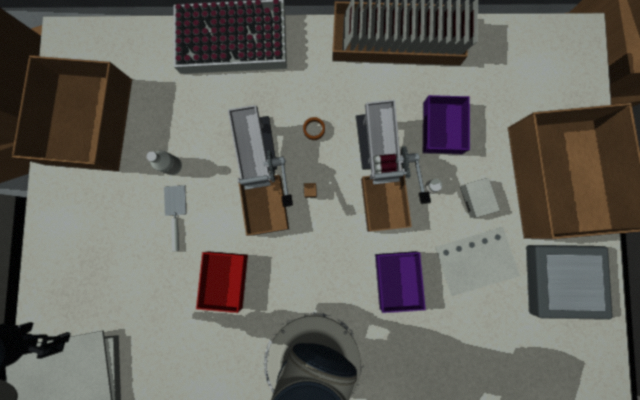

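View pics/scene0.png

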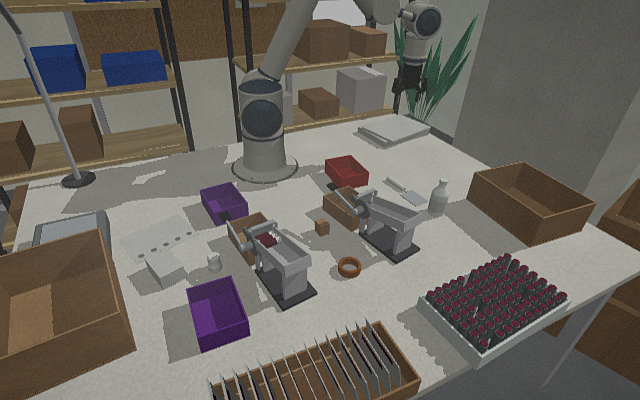

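The top view shows plum vials at about (387,162), so the right-hand hopper is the full one. Its black pad is at about (425,197), with the jar beside it at (436,186). Next I measure the pad.

```bash
cat > h.py <<'E'
from cell import robot
import numpy as np,cv2
def cast(n,u,v,z=None,depth=None,c=None):
    c=c or robot.camera_params(n);K=c["intrinsics"];E=np.array(c["extrinsics"]);R,t=E[:3,:3],E[:3,3]
    o=-R.T@t;r=np.linalg.inv(K)@[u,v,1.]
    return R.T@(r*depth-t) if depth else o+(R.T@r)*((z-o[2])/(R.T@r)[2])
E
python3 - <<'E'
from h import *
p=np.load("pics/toprgb.npy");d=np.load("pics/top0.npy")
def blobs(m,x0,x1,y0,y1,z,name):
    mm=np.zeros_like(m);mm[y0:y1,x0:x1]=m[y0:y1,x0:x1]
    n,l,s,c=cv2.connectedComponentsWithStats(mm.astype(np.uint8))
    for i in range(1,n):
        if s[i,4]>15:
            dd=np.median(d[l==i]);print(name,s[i],c[i].round(1),"plane",cast("top",*c[i],z=z).round(1),"depth",cast("top",*c[i],depth=float(dd)).round(1))
g=p.max(2)
blobs(g<45,410,440,180,215,147,"pad")
blobs(g<45,275,300,185,215,147,"padE")
hs=cv2.cvtColor(p,cv2.COLOR_RGB2HSV)
blobs((p[...,0].astype(int)-p[...,1]>40),370,405,145,185,100,"vial")
# height map -> wall tops of full hopper and jar
c=robot.camera_params("top");K=c["intrinsics"];E=np.array(c["extrinsics"])
v,u=np.mgrid[90:215,340:460];r=np.stack([u,v,np.ones_like(u)],-1)@np.linalg.inv(K).T*d[90:215,340:460,None]
W=(r-E[:3,3])@E[:3,:3]
for nm,m in(("walltop",(W[...,2]>138)&(W[...,2]<160)&(u<402)&(v<182)),):
    q=W[m];rc=cv2.minAreaRect(q[:,:2].astype(np.float32));print(nm,m.sum(),rc,cv2.boxPoints(rc).round())
m=(W[...,2]>30)&(W[...,2]<65)&(u>426)&(u<446)&(v>175)&(v<197);print("jar",W[m].mean(0),np.ptp(W[m],0))
m=(u>417)&(u<432)&(v>185)&(v<205)&(W[...,2]>130)&(W[...,2]<165);print("padpts",m.sum(),W[m].mean(0),W[m].min(0),W[m].max(0))
big=cv2.resize(p[90:220,340:460,::-1],None,fx=4.5,fy=4.5,interpolation=cv2.INTER_CUBIC);cv2.imwrite("pics/crop.png",big)
E
```

```text
pad [419 192  11  11  99] [424.2 197.1] plane [ 473.2 -290.7  147. ] depth [ 473.3 -290.9  146.4]
padE [282 194  10  14 106] [286.6 200.2] plane [461.8  69.9 147. ] depth [461.8  69.9 147.2]
walltop 105 ((706.1141357421875, -180.04598999023438), (55.07062911987305, 78.564453125), 5.295262336730957) [[ 675. -143.]
 [ 682. -222.]
 [ 737. -217.]
 [ 730. -138.]]
jar [ 519.15257667 -347.73197638   48.7693733 ] [34.36070645 35.72494374 19.98763683]
padpts 146 [ 475.42058537 -290.26741497  145.06178008] [ 457.27342728 -306.05125375  131.22665416] [ 504.26463842 -276.72481409  151.66440917]
```

View pics/crop.png

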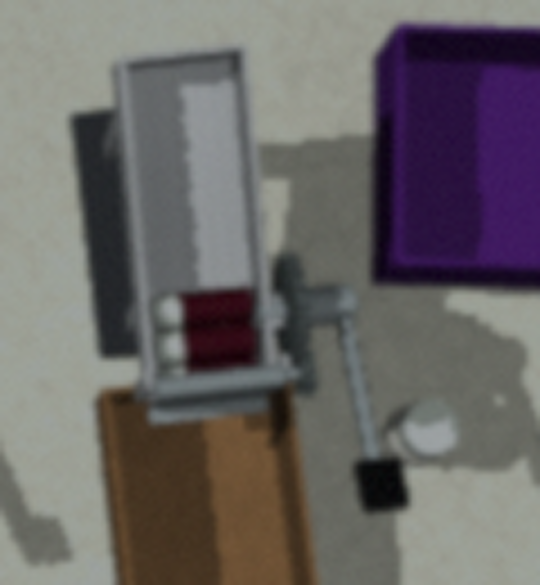

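The pad is at (473, -291, 147), and both depth and the plane at the right height agree. The crop shows the third vial hidden behind the lid bar and the jar at (430,428), whose top stands only about 50 mm high. I close the fingers, lift, and turn the tool parallel to the hopper (about 5°).

Request:
send_rows(
  plan=[
    {"dz": -0.03, "twist": -0.11},
    {"dz": -0.06, "twist": -0.22},
    {"dz": -0.08, "twist": -0.32},
    {"dz": -0.08, "twist": -0.32},
  ],
  hand=0,
)

```text
invalid input
```

```bash
cat >> h.py <<'E'
from scipy.spatial.transform import Rotation as Ro
def to(*P):
    s=robot.get_state();R=Ro.from_euler("xyz",s["orientation"],degrees=True).as_matrix()
    print(round(s["clock"],2),s["eef_pos"].round(1),s["orientation"].round(2),s["ft_force"].round(1),round(s["grip_width"],1))
    for p in P: print(p,(R.T@(np.array(p)-s["eef_pos"])).round(1))
E
python3 -c "
from h import *
to((300,480,270),(400,220,270),(430,0,270),(473,-291,270))"
```

```text
0.1 [142.2 608.2 191.1] [-1.7994e+02 -1.0000e-02  1.6683e+02] [ 1.2  0.1 -0.5] 85.8
(300, 480, 270) [-182.8  -89.   -78.9]
(400, 220, 270) [-339.4 -319.4  -78.6]
(430, 0, 270) [-418.7 -526.8  -78.4]
(473, -291, 270) [-526.9 -800.3  -78.1]
```

The call was refused, so I'll give every field.

Request:
send_rows(
  plan=[
    {"dx": 0, "dy": 0, "dz": -0.03, "twist": -0.11},
    {"dx": 0, "dy": 0, "dz": -0.06, "twist": -0.22},
    {"dx": 0, "dy": 0, "dz": -0.08, "twist": -0.32},
    {"dx": 0, "dy": 0, "dz": -0.08, "twist": -0.32},
  ],
  hand=0,
  newtons=20,
)

```text
clock: 0.5
eef_pos: [142.7, 609.7, 274.3]
orientation: [179.8, 0.1, -174.6]
ft_force: [-0.4, 1.0, -0.2]
grip_width: 28.0
grasp_force: 0.0
```

```bash
python3 -c "
from h import *
to((280,480,270),(380,240,270),(430,0,270),(473,-291,270))"
```

```text
0.5 [142.7 609.7 274.3] [ 1.7978e+02  1.0000e-01 -1.7465e+02] [-0.4  1.  -0.2] 28.0
(280, 480, 270) [-124.6 -142.     4. ]
(380, 240, 270) [-201.7 -390.3    3.1]
(430, 0, 270) [-229.1 -633.9    2.2]
(473, -291, 270) [-244.8 -927.6    1.1]
```

Request:
send_rows(
  plan=[
    {"dx": -0.033, "dy": -0.033, "dz": 0, "twist": 0},
    {"dx": -0.066, "dy": -0.066, "dz": 0, "twist": 0},
    {"dx": -0.1, "dy": -0.1, "dz": 0, "twist": 0},
    {"dx": -0.13, "dy": -0.135, "dz": 0, "twist": 0},
    {"dx": -0.155, "dy": -0.175, "dz": 0, "twist": 0},
  ],
)

```text
clock: 1.0
eef_pos: [313.7, 446.8, 270.5]
orientation: [-180.0, -0.0, -174.9]
ft_force: [1.1, 0.2, 0.1]
grip_width: 0.1
grasp_force: 0.0
```

Request:
send_rows(
  plan=[
    {"dx": -0.01, "dy": -0.045, "dz": 0, "twist": 0},
    {"dx": -0.02, "dy": -0.09, "dz": 0, "twist": 0},
    {"dx": -0.03, "dy": -0.135, "dz": 0, "twist": 0},
    {"dx": -0.04, "dy": -0.18, "dz": 0, "twist": 0},
    {"dx": -0.05, "dy": -0.225, "dz": 0, "twist": 0},
  ],
)

```text
clock: 1.5
eef_pos: [382.3, 226.7, 270.8]
orientation: [-180.0, -0.1, -174.9]
ft_force: [0.7, -0.1, -0.4]
grip_width: 0.2
grasp_force: 0.0
```

Request:
send_rows(
  plan=[
    {"dx": -0.005, "dy": -0.045, "dz": 0, "twist": 0},
    {"dx": -0.01, "dy": -0.09, "dz": 0, "twist": 0},
    {"dx": -0.015, "dy": -0.135, "dz": 0, "twist": 0},
    {"dx": -0.02, "dy": -0.18, "dz": 0, "twist": 0},
    {"dx": -0.02, "dy": -0.225, "dz": 0, "twist": 0},
  ],
)

```text
clock: 2.0
eef_pos: [422.6, 4.6, 270.9]
orientation: [180.0, -0.0, -174.9]
ft_force: [1.3, 0.5, -0.0]
grip_width: 0.0
grasp_force: 0.0
```

Request:
send_rows(
  plan=[
    {"dx": -0.005, "dy": -0.045, "dz": 0, "twist": 0},
    {"dx": -0.01, "dy": -0.09, "dz": 0, "twist": 0},
    {"dx": -0.015, "dy": -0.135, "dz": 0, "twist": 0},
    {"dx": -0.02, "dy": -0.18, "dz": 0, "twist": 0},
    {"dx": -0.02, "dy": -0.225, "dz": 0, "twist": 0},
  ],
)

```text
clock: 2.5
eef_pos: [462.8, -217.7, 270.7]
orientation: [180.0, -0.0, -174.9]
ft_force: [1.0, 0.4, -0.8]
grip_width: -0.1
grasp_force: 0.0
```

```bash
python3 -c "
from h import *
to((473,-291,270),(473,-291,165))"
```

```text
2.5 [ 462.8 -217.7  270.7] [ 1.7995e+02 -4.0000e-02 -1.7493e+02] [ 1.   0.4 -0.8] -0.1
(473, -291, 270) [ -3.7 -73.9   0.6]
(473, -291, 165) [ -3.8 -74.  105.6]
```

Request:
send_rows(
  plan=[
    {"dx": -0.002, "dy": -0.04, "dz": 0, "twist": 0},
    {"dx": -0.004, "dy": -0.072, "dz": 0, "twist": 0},
    {"dx": -0.004, "dy": -0.072, "dz": 0.04, "twist": 0},
    {"dx": -0.004, "dy": -0.072, "dz": 0.08, "twist": 0},
    {"dx": -0.004, "dy": -0.072, "dz": 0.1, "twist": 0},
  ],
)

```text
clock: 3.0
eef_pos: [471.5, -286.2, 167.6]
orientation: [179.8, -0.2, -175.0]
ft_force: [-0.1, 0.9, 0.5]
grip_width: -0.1
grasp_force: 0.0
```

```bash
python3 - <<'E'
from h import *
a,_=robot.get_image("scene");w,_=robot.get_image("wrist")
cv2.imwrite("pics/s1.png",np.vstack([cv2.resize(a[190:320,180:360,::-1],(600,433)),]));cv2.imwrite("pics/w1.png",w[...,::-1])
to((473,-291,149))
E
```

```text
3.1 [ 471.4 -285.9  168.2] [ 179.75   -0.27 -174.92] [-0.   0.5  0.4] -0.2
(473, -291, 149) [-1.2 -5.3 19.2]
```

View pics/s1.png

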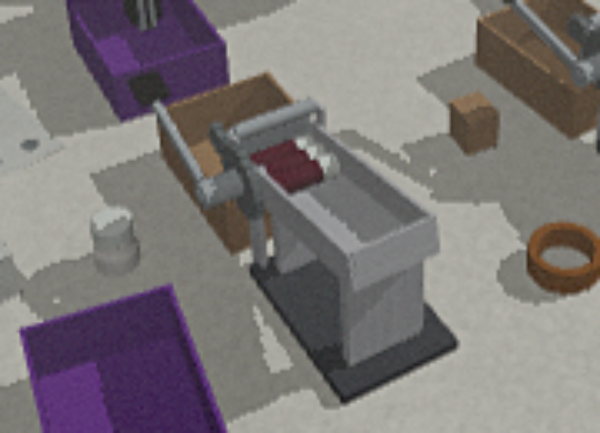

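View pics/w1.png

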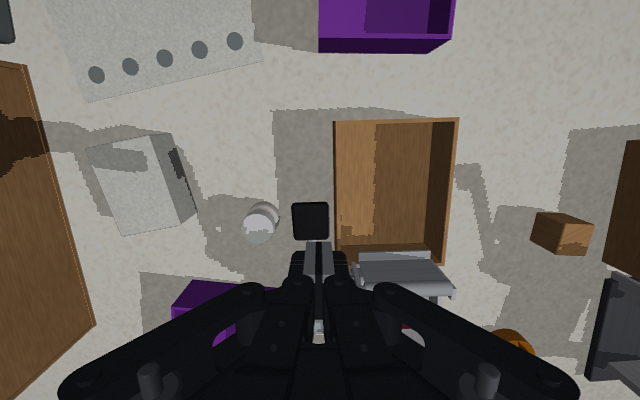

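In the wrist view the pad is at about (311,221), above the fingertips at (318,245), with the carton to the right and the jar to the left. In the scene crop the fingertips look higher than I expected. I check both by projection.

```bash
python3 - <<'E'
from h import *
s=robot.get_state();c=robot.camera_params("wrist");w,dw=robot.get_image("wrist");a,da=robot.get_image("scene")
def proj(n,P,c=None):
    c=c or robot.camera_params(n);E=np.array(c["extrinsics"]);q=E@np.r_[P,1];q=c["intrinsics"]@q[:3];return (q[:2]/q[2]).round(1)
P=s["eef_pos"];print(P)
for n,cc in(("scene",None),("wrist",c)):print(n,"tcp",proj(n,P,cc),"pad",proj(n,(473,-291,147),cc))
m=np.zeros(w.shape[:2],bool);m[200:243,288:332]=w[200:243,288:332].max(2)<50
ys,xs=np.where(m);u,v=xs.mean(),ys.mean();print("wrist",u,v,np.ptp(xs),np.ptp(ys),np.median(dw[m]),cast("wrist",u,v,z=147,c=c),cast("wrist",u,v,depth=float(np.median(dw[m])),c=c))
m=np.zeros(a.shape[:2],bool);m[205:230,210:240]=a[205:230,210:240].max(2)<50
ys,xs=np.where(m);u,v=xs.mean(),ys.mean();print("scene",u,v,cast("scene",u,v,z=147),cast("scene",u,v,depth=float(np.median(da[m]))))
E
```

```text
[ 471.43797901 -285.85330023  168.19124437]
scene tcp [225.2 208.3] pad [224.4 215. ]
wrist tcp [318.4 230. ] pad [311.2 221. ]
wrist 310.7431818181818 218.5780303030303 36 42 214.50723 [ 471.0824611  -291.50770634  147.        ] [ 471.19639868 -291.50532149  146.67066569]
scene 224.09302325581396 216.69767441860466 [ 480.71084299 -294.07736986  147.        ] [ 478.42853274 -293.6612304   145.2915264 ]
```

Three views put the pad at (472, -291, 147). I shift 5 mm in y and lower until there is contact.

Request:
send_rows(
  plan=[
    {"dx": 0, "dy": -0.005, "dz": 0.005, "twist": 0},
    {"dx": 0, "dy": -0.005, "dz": 0.01, "twist": 0},
    {"dx": 0, "dy": -0.005, "dz": 0.015, "twist": 0},
    {"dx": 0, "dy": -0.005, "dz": 0.015, "twist": 0},
  ],
)

```text
clock: 3.6
eef_pos: [473.6, -292.0, 156.1]
orientation: [180.0, -0.0, -174.8]
ft_force: [0.6, 0.3, 0.5]
grip_width: 0.2
grasp_force: 0.0
```

Request:
send_rows(
  plan=[
    {"dx": 0, "dy": 0, "dz": 0.003, "twist": 0},
    {"dx": 0, "dy": 0, "dz": 0.006, "twist": 0},
    {"dx": 0, "dy": 0, "dz": 0.01, "twist": 0},
    {"dx": 0, "dy": 0, "dz": 0.01, "twist": 0},
  ],
)

```text
clock: 4.0
eef_pos: [473.6, -292.0, 146.0]
orientation: [180.0, -0.0, -174.8]
ft_force: [0.3, 0.0, 0.7]
grip_width: 0.2
grasp_force: 0.0
```

Request:
send_rows(
  plan=[
    {"dx": 0, "dy": 0, "dz": 0.003, "twist": 0},
    {"dx": 0, "dy": 0, "dz": 0.006, "twist": 0},
    {"dx": 0, "dy": 0, "dz": 0.01, "twist": 0},
    {"dx": 0, "dy": 0, "dz": 0.01, "twist": 0},
  ],
)

```text
clock: 4.4
eef_pos: [473.6, -292.0, 136.0]
orientation: [180.0, -0.0, -174.8]
ft_force: [-0.3, 0.6, -0.1]
grip_width: 0.1
grasp_force: 0.0
```

```bash
python3 - <<'E'
from h import *
to((472,-291,94))
c=robot.camera_params("wrist");w,dw=robot.get_image("wrist");a,da=robot.get_image("scene")
A=cv2.resize(a[180:290,190:310,::-1],(400,367));B=cv2.resize(w[150:350,220:420,::-1],(367,367))
cv2.imwrite("pics/2.png",np.hstack([A,B]))
E
```

```text
4.4 [ 473.6 -292.   136. ] [ 1.7997e+02 -4.0000e-02 -1.7483e+02] [-0.3  0.6 -0.1] 0.1
(472, -291, 94) [ 1.5  1.1 42. ]
```

View pics/2.png

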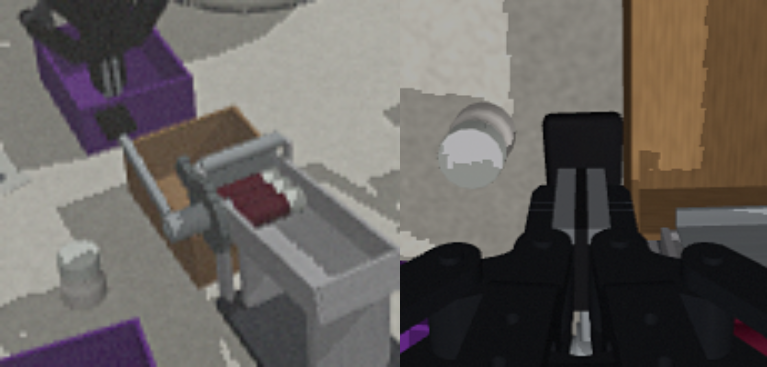

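The fingers are centred over the pad and still slightly above it: the tip is at (112,92) and the pad top at (118,110). I continue down until the force shows.

Request:
send_rows(
  plan=[
    {"dx": 0, "dy": 0, "dz": 0.003, "twist": 0},
    {"dx": 0, "dy": 0, "dz": 0.006, "twist": 0},
    {"dx": 0, "dy": 0, "dz": 0.006, "twist": 0},
  ],
)

```text
clock: 4.8
eef_pos: [473.6, -292.1, 130.1]
orientation: [180.0, -0.0, -174.8]
ft_force: [-0.0, -0.8, 0.4]
grip_width: 0.0
grasp_force: 0.0
```

Request:
send_rows(
  plan=[
    {"dx": 0, "dy": 0, "dz": 0.003, "twist": 0},
    {"dx": 0, "dy": 0, "dz": 0.006, "twist": 0},
    {"dx": 0, "dy": 0, "dz": 0.006, "twist": 0},
  ],
)

```text
clock: 5.1
eef_pos: [473.7, -292.1, 124.1]
orientation: [180.0, -0.0, -174.8]
ft_force: [-1.1, 0.0, 0.6]
grip_width: 0.0
grasp_force: 0.0
```

```bash
python3 - <<'E'
from h import *
c=robot.camera_params("wrist");w,dw=robot.get_image("wrist");a,da=robot.get_image("scene");t,dt=robot.get_image("top")
to()
for v in range(205,262,4):
    print(v,[(u,w[v,u].max(),cast("wrist",u,v,depth=float(dw[v,u]),c=c).round(0).tolist()) for u in(300,311,325,336)])
A=cv2.resize(a[180:260,190:270,::-1],(400,400));B=cv2.resize(w[150:350,220:420,::-1],(400,400))
cv2.imwrite("pics/3.png",np.hstack([A,B]))
E
```

```text
5.25 [ 473.9 -292.3  124.6] [-180.      0.   -174.83] [-0.1 -0.2 -0.2] 0.0
205 [(300, np.uint8(135), [495.0, -311.0, -1.0]), (311, np.uint8(135), [494.0, -298.0, -2.0]), (325, np.uint8(137), [492.0, -283.0, -1.0]), (336, np.uint8(126), [492.0, -271.0, -2.0])]
209 [(300, np.uint8(138), [500.0, -310.0, -1.0]), (311, np.uint8(135), [499.0, -298.0, -3.0]), (325, np.uint8(134), [497.0, -282.0, -1.0]), (336, np.uint8(131), [496.0, -270.0, -2.0])]
213 [(300, np.uint8(134), [505.0, -310.0, -2.0]), (311, np.uint8(139), [503.0, -298.0, -1.0]), (325, np.uint8(139), [502.0, -282.0, -2.0]), (336, np.uint8(138), [501.0, -270.0, -1.0])]
217 [(300, np.uint8(137), [509.0, -310.0, -1.0]), (311, np.uint8(69), [458.0, -298.0, 143.0]), (325, np.uint8(1), [457.0, -290.0, 145.0]), (336, np.uint8(5), [457.0, -283.0, 144.0])]Traceback (most recent call last):
  File "<stdin>", line 5, in <module>
  File "h.py", line 6, in cast
    return R.T@(r*depth-t) if depth else o+(R.T@r)*((z-o[2])/(R.T@r)[2])
                                                     ~^~~~~
TypeError: unsupported operand type(s) for -: 'NoneType' and 'float'
```

```bash
python3 - <<'E'
from h import *
c=robot.camera_params("wrist");w,dw=robot.get_image("wrist");a,da=robot.get_image("scene")
to()
for v in range(217,300,5):
    print(v,[(u,int(w[v,u].max()),cast("wrist",u,v,depth=float(dw[v,u])+.01,c=c).round(0).tolist()) for u in(306,312,325,332)if dw[v,u]>0])
A=cv2.resize(a[180:260,190:270,::-1],(400,400));B=cv2.resize(w[150:350,220:420,::-1],(400,400))
cv2.imwrite("pics/3.png",np.hstack([A,B]))
E
```

```text
5.35 [ 473.9 -292.3  124.7] [-1.7999e+02  1.0000e-02 -1.7483e+02] [ 0.4  0.3 -0.2] -0.2
217 [(306, 0, [458.0, -301.0, 145.0]), (312, 3, [458.0, -297.0, 145.0]), (325, 7, [457.0, -290.0, 145.0]), (332, 8, [457.0, -286.0, 145.0])]
222 [(306, 29, [460.0, -301.0, 149.0]), (312, 27, [460.0, -297.0, 148.0]), (325, 27, [459.0, -290.0, 148.0]), (332, 26, [459.0, -286.0, 148.0])]
227 [(312, 25, [463.0, -297.0, 149.0]), (325, 25, [462.0, -289.0, 148.0]), (332, 26, [462.0, -285.0, 149.0])]
232 [(306, 26, [467.0, -300.0, 148.0]), (312, 24, [466.0, -297.0, 148.0]), (325, 25, [466.0, -289.0, 147.0]), (332, 27, [465.0, -285.0, 148.0])]
237 [(306, 24, [470.0, -300.0, 148.0]), (312, 24, [470.0, -296.0, 147.0]), (325, 24, [469.0, -289.0, 147.0]), (332, 25, [469.0, -284.0, 146.0])]
242 [(306, 71, [464.0, -300.0, 168.0]), (312, 78, [464.0, -296.0, 169.0]), (325, 79, [463.0, -290.0, 169.0]), (332, 22, [473.0, -284.0, 145.0])]
247 [(306, 78, [464.0, -299.0, 174.0]), (312, 76, [464.0, -296.0, 173.0]), (325, 76, [463.0, -290.0, 174.0]), (332, 34, [477.0, -284.0, 144.0])]
252 [(306, 77, [464.0, -299.0, 181.0
[... 715 characters left out ...]
8.0, 205.0]), (312, 114, [465.0, -296.0, 201.0]), (325, 108, [464.0, -290.0, 201.0]), (332, 19, [462.0, -288.0, 205.0])]
282 [(306, 19, [463.0, -298.0, 208.0]), (312, 14, [462.0, -296.0, 209.0]), (325, 18, [462.0, -291.0, 208.0]), (332, 18, [462.0, -288.0, 208.0])]
287 [(306, 18, [463.0, -298.0, 212.0]), (312, 17, [463.0, -296.0, 212.0]), (325, 20, [462.0, -291.0, 211.0]), (332, 16, [462.0, -288.0, 212.0])]
292 [(306, 19, [463.0, -298.0, 215.0]), (312, 10, [464.0, -296.0, 213.0]), (325, 15, [463.0, -291.0, 214.0]), (332, 20, [462.0, -288.0, 215.0])]
297 [(306, 20, [463.0, -298.0, 218.0]), (312, 11, [466.0, -295.0, 213.0]), (325, 14, [465.0, -291.0, 214.0]), (332, 18, [462.0, -288.0, 218.0])]
```

View pics/3.png

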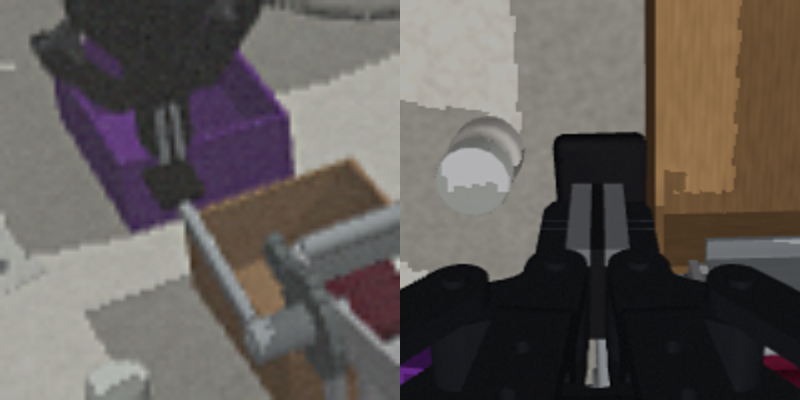

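The wrist depth shows the pad top still at 148 and the fingertip ends near z≈166. The shut fingers therefore end about 40 mm above the reported TCP. They are laterally centred to within 3 mm, so I correct that and go on down by force.

Request:
send_rows(
  plan=[
    {"dx": 0.002, "dy": 0.001, "dz": 0.004, "twist": 0},
    {"dx": 0.002, "dy": 0.001, "dz": 0.008, "twist": 0},
    {"dx": 0.002, "dy": 0.001, "dz": 0.012, "twist": 0},
    {"dx": 0.002, "dy": 0.001, "dz": 0.012, "twist": 0},
  ],
)

```text
clock: 5.75
eef_pos: [471.4, -291.2, 111.9]
orientation: [180.0, -0.0, -174.8]
ft_force: [0.2, 0.3, 0.2]
grip_width: -0.1
grasp_force: 0.0
```

Request:
send_rows(
  plan=[
    {"dx": 0, "dy": 0, "dz": 0.003, "twist": 0},
    {"dx": 0, "dy": 0, "dz": 0.006, "twist": 0},
    {"dx": 0, "dy": 0, "dz": 0.006, "twist": 0},
  ],
)

```text
clock: 6.05
eef_pos: [471.7, -291.5, 106.3]
orientation: [180.0, -0.0, -174.8]
ft_force: [-0.7, -0.1, 0.4]
grip_width: -0.2
grasp_force: 0.2
```

Request:
send_rows(
  plan=[
    {"dx": 0, "dy": 0, "dz": 0.003, "twist": 0},
    {"dx": 0, "dy": 0, "dz": 0.006, "twist": 0},
    {"dx": 0, "dy": 0, "dz": 0.006, "twist": 0},
  ],
)

```text
clock: 6.35
eef_pos: [471.7, -291.4, 100.2]
orientation: [180.0, -0.0, -174.8]
ft_force: [-0.7, 0.0, 1.0]
grip_width: -0.5
grasp_force: 0.3
```

```bash
cat > g.py <<'E'
from h import *
c=robot.camera_params("wrist");w,dw=robot.get_image("wrist")
to()
for v in range(205,256,4):
    print(v,[(u,int(w[v,u].max()),cast("wrist",u,v,depth=float(dw[v,u])+.01,c=c).round(0).tolist()) for u in(312,325,337)if dw[v,u]>0])
E
python3 g.py
```

```text
6.4 [ 471.7 -291.4  100.4] [ 1.7999e+02 -1.0000e-02 -1.7484e+02] [ 0.  -0.3  0.1] 0.1
205 [(312, 138, [485.0, -297.0, -1.0]), (325, 140, [484.0, -283.0, -2.0]), (337, 137, [483.0, -271.0, -2.0])]
209 [(312, 141, [489.0, -296.0, 0.0]), (325, 138, [488.0, -283.0, -1.0]), (337, 133, [486.0, -271.0, -0.0])]
213 [(312, 134, [493.0, -296.0, -1.0]), (325, 138, [492.0, -283.0, -1.0]), (337, 128, [491.0, -270.0, -2.0])]
217 [(312, 134, [498.0, -296.0, -0.0]), (325, 137, [496.0, -282.0, -1.0]), (337, 132, [495.0, -270.0, -1.0])]
221 [(312, 140, [502.0, -295.0, -0.0]), (325, 139, [501.0, -282.0, -0.0]), (337, 139, [500.0, -269.0, -1.0])]
225 [(312, 74, [456.0, -296.0, 133.0]), (325, 32, [455.0, -289.0, 133.0]), (337, 2, [454.0, -283.0, 135.0])]
229 [(312, 22, [457.0, -296.0, 138.0]), (325, 22, [456.0, -289.0, 137.0]), (337, 21, [456.0, -283.0, 137.0])]
233 [(312, 27, [459.0, -296.0, 138.0]), (325, 27, [457.0, -289.0, 140.0]), (337, 27, [457.0, -283.0, 139.0])]
237 [(312, 26, [460.0, -296.0, 140.0]), (325, 27, [460.0, -289.0, 140.0]), (337, 28, [459.0, -283.0, 140.0])]
241 [(312, 31, [463.0, -296.0, 139.0]), (325, 31, [462.0, -289.0, 139.0]), (337, 29, [462.0, -282.0, 138.0])]
245 [(312, 76, [462.0, -296.0, 147.0]), (325, 76, [461.0, -289.0, 147.0]), (337, 28, [464.0, -282.0, 139.0])]
249 [(312, 77, [461.0, -296.0, 154.0]), (325, 76, [461.0, -289.0, 153.0]), (337, 28, [467.0, -282.0, 139.0])]
253 [(312, 76, [461.0, -295.0, 157.0]), (325, 76, [461.0, -289.0, 157.0]), (337, 19, [464.0, -283.0, 149.0])]
```

The pad has moved down to z≈139, so contact is confirmed, with the tip offset about 40 mm. The force reading is insensitive here. Full stop should come at a reported TCP z of about 54, and I'll judge it by wrist depth.

Request:
send_rows(
  plan=[
    {"dx": 0, "dy": 0, "dz": 0.004, "twist": 0},
    {"dx": 0, "dy": 0, "dz": 0.008, "twist": 0},
    {"dx": 0, "dy": 0, "dz": 0.012, "twist": 0},
    {"dx": 0, "dy": 0, "dz": 0.016, "twist": 0},
    {"dx": 0, "dy": 0, "dz": 0.02, "twist": 0},
  ],
)

```text
clock: 6.9
eef_pos: [471.6, -291.3, 80.2]
orientation: [180.0, -0.0, -174.8]
ft_force: [-3.1, -0.6, 4.1]
grip_width: 0.1
grasp_force: 2.3
```

Request:
send_rows(
  plan=[
    {"dx": 0, "dy": 0, "dz": 0.004, "twist": 0},
    {"dx": 0, "dy": 0, "dz": 0.008, "twist": 0},
    {"dx": 0, "dy": 0, "dz": 0.012, "twist": 0},
    {"dx": 0, "dy": 0, "dz": 0.016, "twist": 0},
    {"dx": 0, "dy": 0, "dz": 0.02, "twist": 0},
  ],
)

```text
clock: 7.4
eef_pos: [471.8, -291.3, 60.2]
orientation: [180.0, 0.0, -174.8]
ft_force: [-3.1, 1.3, 5.8]
grip_width: -0.1
grasp_force: 2.8
```

```bash
python3 g.py
```

```text
7.45 [ 471.8 -291.3   59.8] [ 179.98    0.   -174.84] [-1.8 -0.2  3.9] -0.0
205 [(312, 142, [473.0, -297.0, -1.0]), (325, 149, [472.0, -285.0, -1.0]), (337, 148, [471.0, -275.0, -1.0])]
209 [(312, 149, [476.0, -297.0, -0.0]), (325, 148, [476.0, -285.0, -1.0]), (337, 146, [475.0, -274.0, -1.0])]
213 [(312, 150, [480.0, -296.0, -1.0]), (325, 147, [479.0, -285.0, -0.0]), (337, 149, [478.0, -274.0, -1.0])]
217 [(312, 151, [484.0, -296.0, -1.0]), (325, 155, [483.0, -284.0, -2.0]), (337, 152, [482.0, -274.0, -2.0])]
221 [(312, 17, [455.0, -296.0, 92.0]), (325, 19, [453.0, -289.0, 93.0]), (337, 21, [453.0, -283.0, 93.0])]
225 [(312, 31, [456.0, -296.0, 94.0]), (325, 33, [455.0, -289.0, 94.0]), (337, 37, [454.0, -283.0, 95.0])]
229 [(312, 34, [458.0, -296.0, 95.0]), (325, 35, [457.0, -289.0, 95.0]), (337, 34, [457.0, -282.0, 95.0])]
233 [(312, 33, [460.0, -296.0, 96.0]), (325, 33, [459.0, -289.0, 96.0]), (337, 35, [459.0, -282.0, 95.0])]
237 [(312, 25, [463.0, -296.0, 95.0]), (325, 34, [462.0, -289.0, 95.0]), (337, 35, [461.0, -282.0, 95.0])]
241 [(312, 38, [464.0, -296.0, 97.0]), (325, 44, [464.0, -288.0, 96.0]), (337, 33, [463.0, -282.0, 97.0])]
245 [(312, 85, [461.0, -296.0, 108.0]), (325, 84, [461.0, -289.0, 108.0]), (337, 34, [466.0, -282.0, 96.0])]
249 [(312, 85, [461.0, -295.0, 113.0]), (325, 84, [461.0, -289.0, 112.0]), (337, 34, [468.0, -281.0, 97.0])]
253 [(312, 85, [462.0, -295.0, 117.0]), (325, 85, [461.0, -289.0, 117.0]), (337, 22, [464.0, -283.0, 109.0])]
```

Request:
send_rows(
  plan=[
    {"dx": 0, "dy": 0, "dz": 0.001, "twist": 0},
    {"dx": 0, "dy": 0, "dz": 0.002, "twist": 0},
    {"dx": 0, "dy": 0, "dz": 0.002, "twist": 0},
  ],
)

```text
clock: 7.75
eef_pos: [472.0, -291.4, 58.6]
orientation: [-180.0, 0.0, -174.8]
ft_force: [-0.5, 0.7, 4.6]
grip_width: 0.0
grasp_force: 2.5
```

Request:
send_rows(
  plan=[
    {"dx": 0, "dy": 0, "dz": 0.001, "twist": 0},
    {"dx": 0, "dy": 0, "dz": 0.002, "twist": 0},
    {"dx": 0, "dy": 0, "dz": 0.002, "twist": 0},
  ],
)

```text
clock: 8.05
eef_pos: [472.1, -291.4, 56.7]
orientation: [-180.0, 0.0, -174.8]
ft_force: [0.4, 2.3, 5.2]
grip_width: -0.1
grasp_force: 2.5
```

Request:
send_rows(
  plan=[
    {"dx": 0, "dy": 0, "dz": 0.001, "twist": 0},
    {"dx": 0, "dy": 0, "dz": 0.002, "twist": 0},
    {"dx": 0, "dy": 0, "dz": 0.002, "twist": 0},
  ],
)

```text
clock: 8.35
eef_pos: [472.3, -291.5, 55.3]
orientation: [-180.0, 0.1, -174.8]
ft_force: [-3.2, 4.3, 18.0]
grip_width: 0.2
grasp_force: 8.4
```

```bash
cat > v.py <<'E'
from h import *
import sys
to()
a,da=robot.get_image("scene");t,dt=robot.get_image("top")
for n,p in(("scene",a),("top",t)):
    q=p.astype(int);m=(q[...,0]-q[...,1]>25)&(q[...,0]-q[...,2]>8)&(q[...,0]<140)
    b=(225,210,330,275) if n=="scene" else (355,140,420,240)
    M=np.zeros(m.shape,np.uint8);M[b[1]:b[3],b[0]:b[2]]=m[b[1]:b[3],b[0]:b[2]]
    k,l,s,c=cv2.connectedComponentsWithStats(M);print(n,[(s[i,4],c[i].round().tolist()) for i in range(1,k) if s[i,4]>8])
A=cv2.resize(a[180:290,200:320,::-1],(400,367));B=cv2.resize(t[120:240,340:460,::-1],(367,367))
cv2.imwrite("pics/"+sys.argv[1],np.hstack([A,B]))
E
python3 v.py 4.png
```

```text
8.35 [ 472.3 -291.5   55.3] [-1.7997e+02  6.0000e-02 -1.7483e+02] [-3.2  4.3 18. ] 0.2
scene [(np.int32(10), [322.0, 219.0]), (np.int32(18), [240.0, 231.0]), (np.int32(9), [244.0, 239.0])]
top []
```

View pics/4.png

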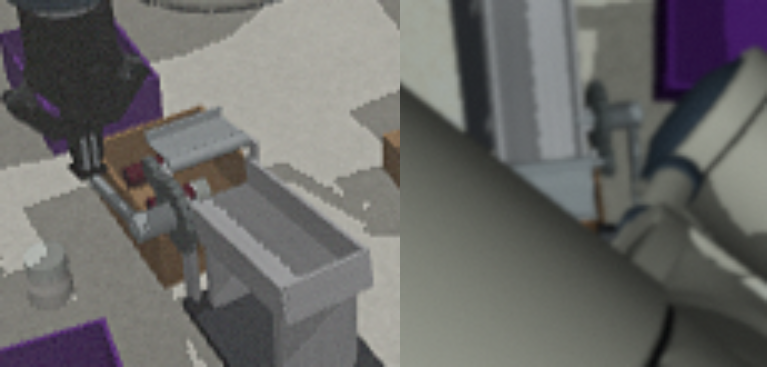

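The force jumped to 18 N, so the lever is on its stop. The lid is raised, with one vial in the carton at (135,172) and another at the mouth near (195,188). I hold.

Request:
send_rows(
  plan=[
    {"dx": 0, "dy": 0, "dz": 0, "twist": 0},
    {"dx": 0, "dy": 0, "dz": 0, "twist": 0},
    {"dx": 0, "dy": 0, "dz": 0, "twist": 0},
    {"dx": 0, "dy": 0, "dz": 0, "twist": 0},
    {"dx": 0, "dy": 0, "dz": 0, "twist": 0},
  ],
)

```text
clock: 8.95
eef_pos: [472.3, -291.5, 55.4]
orientation: [-180.0, 0.1, -174.8]
ft_force: [-1.7, 4.4, 16.3]
grip_width: 0.4
grasp_force: 7.9
```

Request:
send_rows(
  plan=[
    {"dx": 0, "dy": 0, "dz": 0, "twist": 0},
    {"dx": 0, "dy": 0, "dz": 0, "twist": 0},
    {"dx": 0, "dy": 0, "dz": 0, "twist": 0},
    {"dx": 0, "dy": 0, "dz": 0, "twist": 0},
    {"dx": 0, "dy": 0, "dz": 0, "twist": 0},
  ],
)

```text
clock: 9.45
eef_pos: [472.3, -291.5, 55.4]
orientation: [-180.0, 0.1, -174.8]
ft_force: [-1.9, 5.0, 15.8]
grip_width: 0.2
grasp_force: 7.9
```

Request:
send_rows(
  plan=[
    {"dx": 0, "dy": 0, "dz": 0, "twist": 0},
    {"dx": 0, "dy": 0, "dz": 0, "twist": 0},
    {"dx": 0, "dy": 0, "dz": 0, "twist": 0},
    {"dx": 0, "dy": 0, "dz": 0, "twist": 0},
    {"dx": 0, "dy": 0, "dz": 0, "twist": 0},
  ],
)

```text
clock: 9.95
eef_pos: [472.3, -291.5, 55.4]
orientation: [-180.0, 0.1, -174.8]
ft_force: [-2.4, 5.2, 17.0]
grip_width: -0.2
grasp_force: 7.9
```

```bash
python3 v.py 5.png; python3 - <<'E'
import cv2,numpy as np
from h import *
w,_=robot.get_image("wrist")
a=cv2.imread("pics/5.png")[:,:400];cv2.imwrite("pics/6.png",np.hstack([a,cv2.resize(w[100:400,250:600,::-1],(400,367))]))
E
```

```text
9.95 [ 472.3 -291.5   55.4] [-1.7997e+02  7.0000e-02 -1.7483e+02] [-2.4  5.2 17. ] -0.2
scene [(np.int32(20), [240.0, 231.0]), (np.int32(9), [244.0, 239.0])]
top []
```

View pics/6.png

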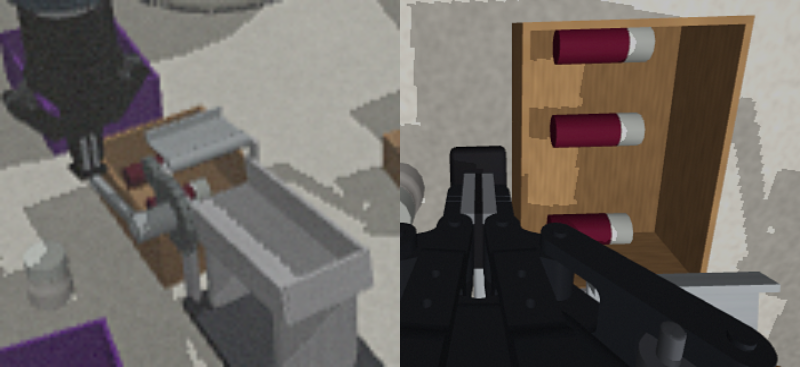

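The wrist view shows all three vials lying in the carton, at (600,45), (598,130) and (590,228). Now I ease up at 14 mm/s.

Request:
send_rows(
  plan=[
    {"dx": 0, "dy": 0, "dz": -0.0014, "twist": 0},
    {"dx": 0, "dy": 0, "dz": -0.0028, "twist": 0},
    {"dx": 0, "dy": 0, "dz": -0.0042, "twist": 0},
    {"dx": 0, "dy": 0, "dz": -0.0056, "twist": 0},
    {"dx": 0, "dy": 0, "dz": -0.007, "twist": 0},
  ],
)

```text
clock: 10.6
eef_pos: [471.7, -291.4, 61.7]
orientation: [-180.0, -0.0, -174.8]
ft_force: [-1.2, 1.7, 4.1]
grip_width: -0.1
grasp_force: 2.4
```

Request:
send_rows(
  plan=[
    {"dx": 0, "dy": 0, "dz": -0.0014, "twist": 0},
    {"dx": 0, "dy": 0, "dz": -0.0028, "twist": 0},
    {"dx": 0, "dy": 0, "dz": -0.0042, "twist": 0},
    {"dx": 0, "dy": 0, "dz": -0.0056, "twist": 0},
    {"dx": 0, "dy": 0, "dz": -0.007, "twist": 0},
  ],
)

```text
clock: 11.1
eef_pos: [471.6, -291.4, 68.6]
orientation: [180.0, -0.0, -174.8]
ft_force: [-4.0, -0.3, 5.0]
grip_width: 0.4
grasp_force: 2.4
```

Request:
send_rows(
  plan=[
    {"dx": 0, "dy": 0, "dz": -0.0014, "twist": 0},
    {"dx": 0, "dy": 0, "dz": -0.0028, "twist": 0},
    {"dx": 0, "dy": 0, "dz": -0.0042, "twist": 0},
    {"dx": 0, "dy": 0, "dz": -0.0056, "twist": 0},
    {"dx": 0, "dy": 0, "dz": -0.007, "twist": 0},
  ],
)

```text
clock: 11.6
eef_pos: [471.8, -291.4, 75.7]
orientation: [-180.0, 0.0, -174.8]
ft_force: [-3.2, 1.0, 4.2]
grip_width: 0.2
grasp_force: 2.1
```

Request:
send_rows(
  plan=[
    {"dx": 0, "dy": 0, "dz": -0.0014, "twist": 0},
    {"dx": 0, "dy": 0, "dz": -0.0028, "twist": 0},
    {"dx": 0, "dy": 0, "dz": -0.0042, "twist": 0},
    {"dx": 0, "dy": 0, "dz": -0.0056, "twist": 0},
    {"dx": 0, "dy": 0, "dz": -0.007, "twist": 0},
  ],
)

```text
clock: 12.1
eef_pos: [472.2, -291.5, 82.8]
orientation: [-180.0, 0.0, -174.8]
ft_force: [2.1, 2.4, 2.4]
grip_width: -0.2
grasp_force: 1.5
```

Request:
send_rows(
  plan=[
    {"dx": 0, "dy": 0, "dz": -0.0014, "twist": 0},
    {"dx": 0, "dy": 0, "dz": -0.0028, "twist": 0},
    {"dx": 0, "dy": 0, "dz": -0.0042, "twist": 0},
    {"dx": 0, "dy": 0, "dz": -0.0056, "twist": 0},
    {"dx": 0, "dy": 0, "dz": -0.007, "twist": 0},
  ],
)

```text
clock: 12.6
eef_pos: [471.9, -291.6, 89.7]
orientation: [-180.0, 0.0, -174.8]
ft_force: [1.9, 0.0, 2.3]
grip_width: -0.2
grasp_force: 1.3
```

Request:
send_rows(
  plan=[
    {"dx": 0, "dy": 0, "dz": -0.0014, "twist": 0},
    {"dx": 0, "dy": 0, "dz": -0.0028, "twist": 0},
    {"dx": 0, "dy": 0, "dz": -0.0042, "twist": 0},
    {"dx": 0, "dy": 0, "dz": -0.0056, "twist": 0},
    {"dx": 0, "dy": 0, "dz": -0.007, "twist": 0},
  ],
)

```text
clock: 13.1
eef_pos: [471.7, -291.4, 96.7]
orientation: [180.0, -0.0, -174.8]
ft_force: [2.6, 0.9, 2.1]
grip_width: -0.4
grasp_force: 1.1
```

Request:
send_rows(
  plan=[
    {"dx": 0, "dy": 0, "dz": -0.0014, "twist": 0},
    {"dx": 0, "dy": 0, "dz": -0.0028, "twist": 0},
    {"dx": 0, "dy": 0, "dz": -0.0042, "twist": 0},
    {"dx": 0, "dy": 0, "dz": -0.0056, "twist": 0},
    {"dx": 0, "dy": 0, "dz": -0.007, "twist": 0},
  ],
)

```text
clock: 13.6
eef_pos: [471.7, -291.4, 103.7]
orientation: [180.0, -0.0, -174.8]
ft_force: [2.1, 0.1, 2.1]
grip_width: -0.4
grasp_force: 1.0
```

Request:
send_rows(
  plan=[
    {"dx": 0, "dy": 0, "dz": -0.0014, "twist": 0},
    {"dx": 0, "dy": 0, "dz": -0.0028, "twist": 0},
    {"dx": 0, "dy": 0, "dz": -0.0042, "twist": 0},
    {"dx": 0, "dy": 0, "dz": -0.0056, "twist": 0},
    {"dx": 0, "dy": 0, "dz": -0.007, "twist": 0},
  ],
)

```text
clock: 14.1
eef_pos: [471.5, -291.3, 110.6]
orientation: [180.0, -0.0, -174.8]
ft_force: [0.0, 0.7, -0.6]
grip_width: -0.5
grasp_force: 0.0
```

Request:
send_rows(
  plan=[
    {"dx": 0, "dy": 0, "dz": -0.0014, "twist": 0},
    {"dx": 0, "dy": 0, "dz": -0.0028, "twist": 0},
    {"dx": 0, "dy": 0, "dz": -0.0042, "twist": 0},
    {"dx": 0, "dy": 0, "dz": -0.0056, "twist": 0},
    {"dx": 0, "dy": 0, "dz": -0.007, "twist": 0},
  ],
)

```text
clock: 14.6
eef_pos: [471.7, -291.4, 117.7]
orientation: [180.0, -0.0, -174.8]
ft_force: [0.3, -0.3, -0.9]
grip_width: -0.1
grasp_force: 0.0
```

```bash
python3 g.py | head -14
```

```text
14.65 [ 471.9 -291.5  117.9] [-1.7999e+02  1.0000e-02 -1.7483e+02] [-0.2 -0.4  0.6] -0.4
205 [(312, 144, [490.0, -297.0, -1.0]), (325, 139, [489.0, -283.0, -1.0]), (337, 134, [488.0, -269.0, -1.0])]
209 [(312, 130, [495.0, -296.0, -2.0]), (325, 139, [493.0, -282.0, -1.0]), (337, 129, [492.0, -269.0, -1.0])]
213 [(312, 136, [499.0, -296.0, -2.0]), (325, 135, [498.0, -282.0, -0.0]), (337, 133, [497.0, -268.0, -0.0])]
217 [(312, 138, [504.0, -296.0, -1.0]), (325, 142, [503.0, -281.0, -1.0]), (337, 139, [501.0, -268.0, 0.0])]
221 [(312, 140, [508.0, -295.0, -1.0]), (325, 136, [507.0, -281.0, -0.0]), (337, 135, [506.0, -267.0, -2.0])]
225 [(312, 12, [458.0, -296.0, 145.0]), (325, 11, [458.0, -289.0, 145.0]), (337, 16, [457.0, -282.0, 146.0])]
229 [(312, 25, [459.0, -296.0, 149.0]), (325, 28, [459.0, -289.0, 149.0]), (337, 27, [458.0, -282.0, 149.0])]
233 [(312, 26, [462.0, -296.0, 149.0]), (325, 25, [461.0, -289.0, 148.0]), (337, 29, [461.0, -282.0, 148.0])]
237 [(312, 18, [465.0, -296.0, 147.0]), (325, 27, [464.0, -288.0, 148.0]), (337, 28, [463.0, -282.0, 148.0])]
241 [(312, 31, [467.0, -295.0, 148.0]), (325, 36, [467.0, -288.0, 147.0]), (337, 27, [466.0, -281.0, 147.0])]
245 [(312, 76, [461.0, -296.0, 166.0]), (325, 76, [461.0, -289.0, 165.0]), (337, 26, [469.0, -281.0, 146.0])]
249 [(312, 76, [462.0, -295.0, 170.0]), (325, 76, [461.0, -289.0, 170.0]), (337, 26, [472.0, -280.0, 145.0])]
253 [(312, 76, [461.0, -295.0, 175.0]), (325, 76, [461.0, -289.0, 175.0]), (337, 18, [465.0, -282.0, 165.0])]
```

The lever is fully up (pad at 148) and contact ended gently. I move clear upward and back.

Request:
send_rows(
  plan=[
    {"dx": 0, "dy": 0, "dz": -0.03, "twist": 0},
    {"dx": 0, "dy": 0, "dz": -0.065, "twist": 0},
    {"dx": 0, "dy": 0, "dz": -0.1, "twist": 0},
    {"dx": 0, "dy": 0, "dz": -0.12, "twist": 0},
    {"dx": 0, "dy": 0, "dz": -0.13, "twist": 0},
  ],
)

```text
clock: 15.15
eef_pos: [472.3, -291.8, 249.6]
orientation: [-179.9, 0.1, -174.8]
ft_force: [-0.2, -0.7, -0.7]
grip_width: 0.1
grasp_force: 0.0
```

Request:
send_rows(
  plan=[
    {"dx": 0.02, "dy": 0, "dz": 0, "twist": 0},
    {"dx": 0.04, "dy": 0, "dz": 0, "twist": 0},
    {"dx": 0.05, "dy": 0, "dz": 0, "twist": 0},
    {"dx": 0.05, "dy": 0, "dz": 0, "twist": 0},
    {"dx": 0.05, "dy": 0, "dz": 0, "twist": 0},
  ],
)

```text
clock: 15.65
eef_pos: [422.4, -296.0, 247.4]
orientation: [180.0, 0.0, -174.9]
ft_force: [-0.4, 0.4, 0.6]
grip_width: -0.1
grasp_force: 0.0
```

```bash
python3 v.py 7.png; python3 - <<'E'
import cv2,numpy as np
from h import *
w,_=robot.get_image("wrist")
a=cv2.imread("pics/7.png")[:,:400];cv2.imwrite("pics/8.png",np.hstack([a,cv2.resize(w[100:400,250:600,::-1],(400,367))]))
E
```

```text
15.65 [ 422.4 -296.   247.4] [ 1.7999e+02  1.0000e-02 -1.7485e+02] [-0.4  0.4  0.6] -0.1
scene [(np.int32(17), [240.0, 231.0]), (np.int32(13), [243.0, 239.0])]
top [(np.int32(321), [392.0, 197.0]), (np.int32(241), [395.0, 218.0])]
```

View pics/8.png

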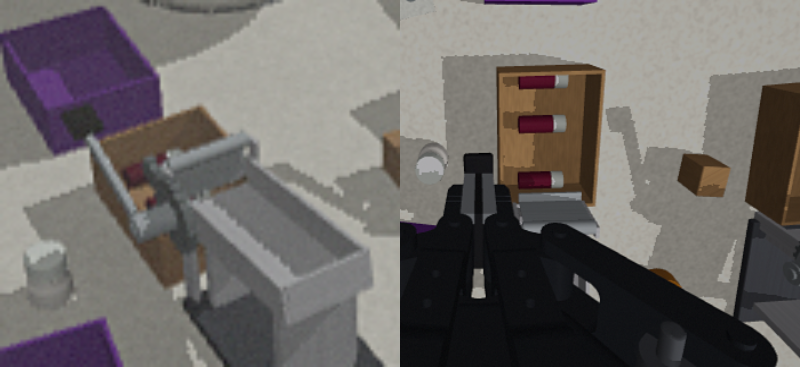

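The three vials are in the carton at (540,82), (540,123) and (540,180), the lever is up, the lid hangs down, and the jar is in place.

```bash
python3 -c "
from cell import robot
print(robot.sign_off())"
```

```text
the job is handed in; nothing more can be done
None
```

The job is handed in: all three vials rolled into the carton, the lever was eased back up over about 4 s so the lid shut gently, and the arm is clear after about 16 s with nothing else touched.

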